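# Find the loaded balance capsule by its weight

## Task

Three look-alike metal capsules stand in the leaning rack; one has a steel slug inside and weighs about 0.4 kg, the other two are nearly empty and weigh about 0.15 kg. Find the loaded one by feeling its weight, and stand it upright in the shallow tray; the two light ones must end up seated in pockets of the rack. Do not disturb the other things on the bench.

Things in the scene. Friction and masses are not known exactly. Their poses are not given: they have to be found in the camera images.
- pocket_rack: fixed rack: three grey blocks 70x70x34 mm in a row, each leaning 30 degrees to its right (-y), on a foot 100x290x6 mm. Origin: centre under the foot, on the bench; x to the back, y along the row, z up. Each block has a square pocket 46x46 mm, 28 deep; pocket axis outwards (0, -0.5, 0.866) in the rack frame; pocket floor centres at rack y = +92, -3, -98 mm, x = 0, z = 33 mm
- capsule_1: aluminium cylinder, 40 mm across, 90 mm high with its narrower dark cap (33 mm across, top 8 mm). All three look the same; which is the heavy one is not known. Starts in the left pocket, leaning 30 degrees with it, about 60 mm standing out. Origin: centre of its underside; z along its axis to the cap
- capsule_2: aluminium cylinder, 40 mm across, 90 mm high with its narrower dark cap (33 mm across, top 8 mm). All three look the same; which is the heavy one is not known. Starts in the middle pocket, leaning 30 degrees with it, about 60 mm standing out. Origin: centre of its underside; z along its axis to the cap
- capsule_3: aluminium cylinder, 40 mm across, 90 mm high with its narrower dark cap (33 mm across, top 8 mm). All three look the same; which is the heavy one is not known. Starts in the right pocket, leaning 30 degrees with it, about 60 mm standing out. Origin: centre of its underside; z along its axis to the cap
- tray: fixed shallow square tray of sheet steel with a black mat, 120x120 mm outside, rim 14 mm high and 3 mm thick, floor 5 mm above the bench; right of the rack. Origin: centre of its underside
- bearing_1: bystander: steel ball bearing lying flat, 35 mm across, 11 high; between rack and tray. Origin: centre of its underside
- putty_tin: bystander: round tin, 62 mm across, 29 high; left of the rack. Origin: centre of its underside
- test_rotor: bystander: steel disc 62 mm across and 22 high with an 8 mm upright shaft, 62 high in all; behind the rack. Origin: centre of its underside
- armature_1: bystander: small motor armature lying down, 32x110x32 mm; behind the rack. Origin: centre of its underside
Mind the look-alikes: they are no part of the job. Leave any green look-alike of the capsule_2 alone.

How it is judged:
By the outcome, as a careful person would: the job done as asked, in the order asked, and still so for the second after the job is handed in, with the robot touching nothing.
It also fails if it takes over 64 s, if anything falls off the work surface, if the arm or the gripper's body presses on something with over 40 N, if the wrist force passes 120 N, or if a joint passes its speed limit or range.

## Robot

A 6-joint arm with a two-finger parallel gripper is mounted at the origin on a cart in front of the work surface, level with it; the furniture and walls round the work are solid. World frame = base frame: x ahead of the robot, y to its left, z up, the work surface at z = 0. Lengths are in m, angles in rad, forces in N, time in s.
With the tool pointing down it reaches from about 0.3 to 0.75 m from the base axis. Payload 8.5 kg.
Tool frame: the origin (TCP) lies midway between the tips of the shut fingers; the grasp point (between the pads) lies 19 mm behind it; z points along the fingers, y is the direction in which the jaws open and shut (so a half turn about z gives the same grasp; the last joint's range is limited). The gripper opens to 88 mm and grips with 3 to 60 N. Pads are 18 mm wide; open, the fingers measure 123 mm over their backs; the gripper's body (75 mm by 187 mm) begins 45 mm behind the grasp point.
Start: joints at [-1.392, 0.381, 1.297, -0, 1.464, -0.215], TCP at [0.211, -0.508, 0.239] pointing down, gripper open.
Joint ranges: [-3.11, 3.11], [-0.89, 2.33], [0.22, 2.48], [-1.42, 4.56], [0.17, 2.85], [-2.88, 2.88]. Speed limits (rad/s): [2.39, 2.39, 3.14, 3.14, 3.14, 3.14].

## Interface

Orientations are given as a 3x3 rotation matrix whose columns are the frame's x, y, z axes.
In Python, from bench import get_state, get_image, sign_off, look_for gives the robot as it stands. The module is installed in compiled form; this text tells all that it offers.
- The arm moves only by the shell command python3 -m crank 'ROWS' [OPENING] [FORCE]. ROWS is JSON, a list of rows, each a list of 6 numbers: the shift along the tool's x, y, z in mm, then the turn, a rotation vector about the tool's x, y, z in degrees. A call has exactly 10 rows; each row is the pose to reach, as a shift and turn from the pose commanded when the call began, along the tool's axes at that moment; what a row does not reach only later rows make up. A row lasts 1/12 s, in which the tool goes at most 41.7 mm and 7.16 degrees, less where a joint would pass 70% of its speed; a pose out of reach is approached as far as the arm can. A call with a gripper value outside its range is refused whole. OPENING is the closure, from -1 (fully open) to 1 (shut), set as the call begins (- or left out, the last holds). The fingers move at their own pace and stop on an object; FORCE is the grip in N (left out, the last holds). Time passes only in rows, so rows that repeat a pose let the fingers close, or fill a call up. It gives the time, the measured TCP pose, the force and the opening at its end, in the units of the state.
- get_state(): the state, without advancing time (a new reading comes with each control period).
- get_image(name): name is "scene" or "top"; returns a dict with "color" (420x560x3 uint8, red, green, blue), "range_z" (420x560 float32, m along the optical axis (not along the pixel's ray), 0 where there is no reading), "fx", "fy", "cx", "cy" (pixels), "position" and "attitude" of the camera in the world. Camera axes: x right, y down, z forward; pixel columns grow to the right and rows downward; lengths in m; the calibration is good to about 2 mm. A picture is of the moment at which its call begins.
- sign_off(): hands the job in, once; it reports no verdict.
Trained networks look in the newest picture that a camera, given by its name, has taken for a name from the list of things; names that differ only in an ending like _2 or _b are one class to them, and where a whole thing is asked for, a point or a joint stands for the part that bears it (a point fixed in the world has none). Each returns a list of dicts, best first, with "conf" (0 to 1); they miss things now and then, are a little off and sometimes report something else, mostly with a low value. They report only what shows in the picture. A call takes as long as a camera call. They do not tell look-alikes from the thing itself.
- look_for(target, camera): "bbox" ([left, top, width, height] in pixels, round what is visible of it).
The state is a dict: "time_s": time; "joint_positions": joint angles; "qvel": joint speeds; "joint_efforts": joint torques, N m; "eef_pos": TCP position; "eef_rot": TCP orientation; "wrist_force": force on the tool from outside, world axes, zero at the start; "torque": the same for the moment, N m; "opening": finger opening in m.
Only numpy, scipy, OpenCV 4.12 (cv2) and the standard library are available. Lean on these libraries where they do the work, as an engineer would, in place of code of your own. Each camera call takes 0.05 s, during which the arm holds its last target. There are 200 camera calls.

## Working session

There is one attempt and no reset: what is moved stays moved. The work goes in short steps, Python scripts to look and compute and a shell command to move; the robot and the scene stay as the last step left them, time stands still between calls to the robot, and variables do not carry over. Pictures are saved under pics/ and viewed, about 8 in all and at most 12, crops included, and the job is handed in when it is done.

```bash
mkdir -p pics; python3 - <<'E'
from bench import *
import cv2,numpy as np
for n in("scene","top"):
    im=get_image(n); cv2.imwrite(f"pics/{n}0.png",im["color"][:,:,::-1]); np.savez(f"{n}0.npz",**im)
    print(n,im["fx"],im["cx"],im["cy"],np.round(im["position"],3),np.round(im["attitude"],3).tolist())
    for t in("capsule_1","pocket_rack","tray"): print(t,[(np.round(d["bbox"]),round(d["conf"],2)) for d in look_for(t,n)])
s=get_state();print(s["eef_pos"],np.round(s["eef_rot"],3).tolist(),s["time_s"],s["wrist_force"])
E
```

```text
scene 498.09701048023044 278.37847449912186 207.73239663777522 [-0.141  0.559  0.914] [[-0.616, -0.518, 0.593], [-0.787, 0.423, -0.449], [-0.018, -0.743, -0.669]]
capsule_1 [(array([258., 210.,  23.,  29.]), 0.9), (array([191., 178.,  34.,  24.]), 0.89), (array([330., 201.,  24.,  29.]), 0.8), (array([273., 242.,  28.,  35.]), 0.76), (array([303., 220.,  21.,  35.]), 0.57)]
pocket_rack [(array([245., 223., 116.,  90.]), 0.88)]
tray [(array([371., 177.,  21.,  22.]), 0.85)]
top 411.61923931459927 280.9439321538932 206.4031265333573 [4.890e-01 1.000e-03 1.328e+00] [[-0.015, -0.993, 0.116], [-1.0, 0.014, -0.005], [0.003, -0.116, -0.993]]
capsule_1 [(array([298., 252.,  22.,  15.]), 0.83), (array([262., 198.,  22.,  34.]), 0.83), (array([239., 261.,  20.,  10.]), 0.8), (array([240., 143.,  32.,  15.]), 0.79)]
pocket_rack [(array([169., 241.,  25.,  26.]), 0.65), (array([224., 244.,  93.,  43.]), 0.56)]
tray [(array([375., 229.,  39.,  42.]), 0.87)]
[ 0.21100946 -0.50785056  0.238689  ] [[0.923, 0.384, -0.0], [0.384, -0.923, 0.0], [0.0, -0.0, -1.0]] 0.4 [ 0.02023855  0.41817315 -0.23333757]
```

View pics/scene0.png

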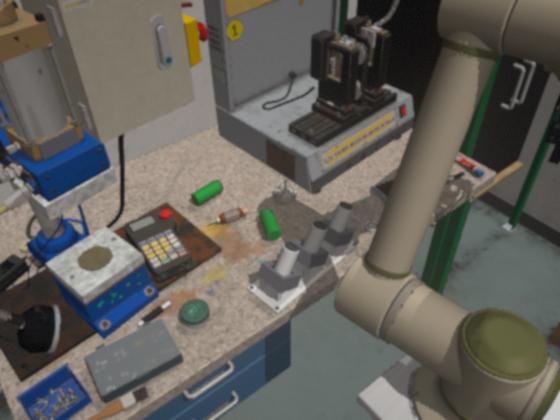

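View pics/top0.png

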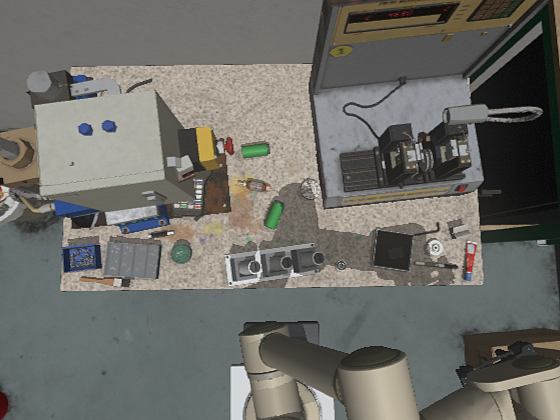

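The top view shows the rack at about (270,263) with three grey capsules leaning right. The tray is at about (393,250) and the bearing at (341,265). The two green capsules at (255,150) and (273,214) are look-alikes lying behind the rack, so I'll leave them alone. Next I'll measure the poses and confirm them in a crop.

```bash
cat > h.py <<'E'
import numpy as np,cv2
def cloud(im):
    z=im["range_z"];v,u=np.mgrid[:z.shape[0],:z.shape[1]]
    p=np.stack([(u-im["cx"])/im["fx"]*z,(v-im["cy"])/im["fy"]*z,z],-1)
    return p@np.array(im["attitude"]).T+np.array(im["position"])
E
python3 - <<'E'
from h import *
im=dict(np.load("top0.npz"));P=cloud(im);c=im["color"].astype(int)
cv2.imwrite("pics/crop0.png",cv2.resize(im["color"][225:300,215:425,::-1],None,fx=3.8,fy=3.8,interpolation=cv2.INTER_CUBIC))
# foot: bright pixels
sub=np.zeros(P.shape[:2],bool);sub[235:295,215:330]=1
m=sub&(c.min(-1)>185)&(abs(P[...,2]-.006)<.012)
r=cv2.minAreaRect((P[m][:,:2]*1000).astype(np.float32));print("foot",m.sum(),r,np.median(P[m][:,2]))
print(cv2.boxPoints(r))
# height >0.07 points in rack
m=sub&(P[...,2]>.085)
n,l,st,ce=cv2.connectedComponentsWithStats(m.astype(np.uint8))
for i in range(1,n):
    q=P[l==i]
    if len(q)>15: print(len(q),ce[i],q.mean(0).round(4),q.min(0).round(4),q.max(0).round(4))
# tray dark
sub[:]=0;sub[220:280,365:420]=1
m=sub&(c.max(-1)<75)&(P[...,2]<.03);r=cv2.minAreaRect((P[m][:,:2]*1000).astype(np.float32));print("tray",m.sum(),r,np.median(P[m][:,2]))
im=dict(np.load("scene0.npz"));P=cloud(im)
sub[:]=0;sub[195:310,240:365]=1
m=sub&(P[...,2]>.085)&(P[...,2]<.14)
n,l,st,ce=cv2.connectedComponentsWithStats(m.astype(np.uint8))
print("scene")
for i in range(1,n):
    q=P[l==i]
    if len(q)>15: print(len(q),ce[i],q.mean(0).round(4),q.min(0).round(4),q.max(0).round(4))
c=im["color"].astype(int);m=sub&(c.min(-1)>185)&(abs(P[...,2]-.006)<.012)
r=cv2.minAreaRect((P[m][:,:2]*1000).astype(np.float32));print("foot",m.sum(),r,np.median(P[m][:,2]))
E
```

```text
foot 309 ((446.56524658203125, 55.159629821777344), (243.81451416015625, 113.33934020996094), 87.28876495361328) 0.00535378671276443
[[384.1925  -63.93056]
 [497.40497 -69.29178]
 [508.938   174.24982]
 [395.72552 179.61104]]
186 [314.72043011 258.02150538] [ 0.477  -0.1015  0.1115] [ 0.459  -0.1272  0.0861] [4.9480e-01 1.2000e-03 1.3285e+00]
191 [283.20418848 262.54973822] [ 0.4651 -0.0087  0.1178] [ 0.4457 -0.0323  0.0851] [0.4887 0.0154 1.3285]
179 [251.40782123 267.0726257 ] [0.4533 0.0843 0.1126] [0.4356 0.0012 0.0854] [0.4887 0.1112 1.3285]
tray 1319 ((508.7015075683594, -369.62030029296875), (155.36927795410156, 154.53277587890625), 87.55304718017578) 0.004419711793766545
scene
275 [342.84363636 210.64      ] [ 0.4727 -0.0996  0.102 ] [ 0.4571 -0.1285  0.0851] [ 0.4967 -0.0797  0.119 ]
308 [316.84415584 230.59415584] [ 0.4607 -0.0057  0.102 ] [ 0.4453 -0.0349  0.085 ] [0.4839 0.0166 0.1191]
335 [288.69253731 252.00597015] [0.4488 0.0876 0.1026] [0.4328 0.0595 0.0856] [0.4723 0.1094 0.1194]
85 [338.89411765 305.63529412] [0.2586 0.1169 0.1302] [0.2379 0.1118 0.1073] [0.2719 0.12   0.1398]
foot 197 ((454.3224182128906, 58.98090362548828), (92.72071075439453, 220.4947509765625), 7.4713029861450195) 0.006025273316244695
```

View pics/crop0.png

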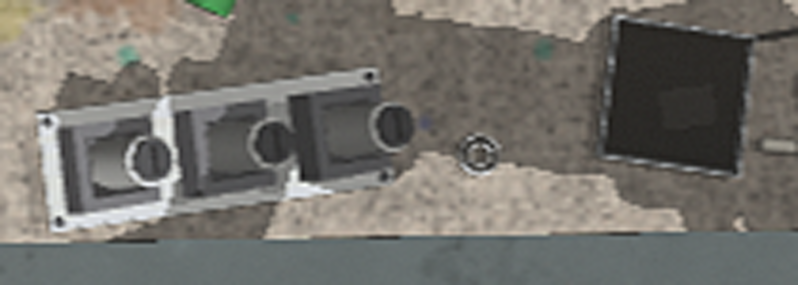

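The crop agrees with the description: three grey capsules with dark caps in the rack, at crop (150,160), (272,142) and (392,127). The tray spans about (603–752, 18–172), and the bearing is at (479,154). Next I'll fit the capsule axes.

```bash
cat >> h.py <<'E'
from scipy.spatial.transform import Rotation as R
from scipy.optimize import least_squares
YAW=np.deg2rad(7.3)
RX=np.array([np.cos(YAW),np.sin(YAW),0]);RY=np.array([-np.sin(YAW),np.cos(YAW),0]);AX=-.5*RY+np.array([0,0,.866])
def go(p,Rt):
    "shift(mm)/turn(deg) from present pose to TCP p, rotation Rt"
    from bench import get_state
    s=get_state();A=np.array(s["eef_rot"])
    d=A.T@(np.array(p)-s["eef_pos"])*1000;t=R.from_matrix(A.T@Rt).as_rotvec(degrees=True)
    print("shift",d.round(1),"turn",t.round(1),"t",s["time_s"])
RG=np.c_[np.cross(RX,-AX),RX,-AX]            # grip leaning capsule
E
python3 - <<'E'
from h import *
e2=np.cross(AX,RX)
T=dict(np.load("top0.npz"));S=dict(np.load("scene0.npz"))
for c0 in([.453,.086,.111],[.465,-.008,.111],[.476,-.101,.111]):
  for n,I in(("top",[T]),("scene",[S]),("both",[T,S])):
    P=np.concatenate([cloud(i).reshape(-1,3) for i in I]);d=P-np.array(c0)
    s=d@AX
    m=(abs(d@RX)<.03)&(abs(d@e2)<.03)&(s>-.05)&(s<-.014)
    d=d[m];a,b=d@RX,d@e2
    f=least_squares(lambda q:np.hypot(a-q[0],b-q[1])-.02,[0,0],loss="soft_l1",f_scale=.002)
    # top plane
    D=P-np.array(c0);k=(np.hypot(D@RX-f.x[0],D@e2-f.x[1])<.012)&(D@AX>-.012)&(D@AX<.02)
    h=np.median((D@AX)[k]) if k.any() else np.nan
    top=np.array(c0)+f.x[0]*RX+f.x[1]*e2+h*AX
    print(n,m.sum(),"top centre",top.round(4),"base",(top-.09*AX).round(4),"rms",np.sqrt(np.mean(f.fun**2)).round(4))
print("tray",cloud(T)[250,393],cloud(T)[265,341])
for u,v in((615,18),(752,38),(740,172),(603,155)):
    u,v=u/3.8+215,v/3.8+225;r=np.array(T["attitude"])@[(u-T["cx"])/T["fx"],(v-T["cy"])/T["fy"],1];p=T["position"]+r*(.014-T["position"][2])/r[2];print(p.round(3))
E
```

```text
top 68 top centre [0.4544 0.0739 0.1091] base [0.4487 0.1185 0.0311] rms 0.0007
scene 265 top centre [0.457  0.0712 0.1101] base [0.4513 0.1159 0.0322] rms 0.0016
both 333 top centre [0.4567 0.072  0.1096] base [0.4509 0.1166 0.0316] rms 0.0017
top 77 top centre [ 0.4661 -0.0204  0.109 ] base [0.4603 0.0243 0.031 ] rms 0.0009
scene 248 top centre [ 0.4688 -0.0229  0.1097] base [0.4631 0.0217 0.0317] rms 0.0017
both 325 top centre [ 0.4684 -0.022   0.1091] base [0.4626 0.0226 0.0312] rms 0.0018
top 89 top centre [ 0.478  -0.1148  0.1089] base [ 0.4723 -0.0702  0.031 ] rms 0.0013
scene 232 top centre [ 0.4806 -0.1174  0.1098] base [ 0.4749 -0.0727  0.0319] rms 0.0019
both 321 top centre [ 0.48   -0.1166  0.1096] base [ 0.4743 -0.072   0.0317] rms 0.002
tray [ 0.49770785 -0.36219119  0.00365189] [ 0.45236858 -0.19520059 -0.00420419]
[ 0.563 -0.311  0.014]
[ 0.544 -0.425  0.014]
[ 0.433 -0.409  0.014]
[ 0.449 -0.296  0.014]
```

```bash
python3 - <<'E'
from h import *
B3=np.array([.4743,-.072,.0317])
go(B3+.13*AX,RG)
T=dict(np.load("top0.npz"));P=cloud(T)
for u in range(325,480,25):
    q=P[:,u];k=np.where((q[:,2]>.06)&(q[:,0]>.4)&(q[:,0]<.8)&(q[:,2]<.6))[0];print(u,q[k].min(0).round(3) if len(k) else None)
E
```

```text
shift [ 393.2 -238.8   94.5] turn [ 19.5  25.6 -72.9] t 0.4
325 [ 0.631 -0.14   0.078]
350 [ 0.637 -0.218  0.067]
375 [ 0.645 -0.295  0.073]
400 [ 0.653 -0.373  0.07 ]
425 [ 0.662 -0.45   0.071]
450 [ 0.668 -0.531  0.063]
475 [ 0.679 -0.599  0.086]
```

```bash
python3 -m crank '[[36,-22,8,1.7,2.2,-6.2],[72,-44,16,3.4,4.4,-12.4],[108,-66,24,5,6.6,-18.6],[144,-88,32,6.7,8.8,-24.8],[180,-110,40,8.4,11,-31],[216,-132,50,10,13.2,-37.2],[252,-154,60,12,15.4,-43.4],[288,-176,70,13.5,17.6,-50],[324,-198,78,15,20,-56],[350,-212,84,16.5,22,-62]]' -1; python3 - <<'E'
from h import *
B3=np.array([.4743,-.072,.0317])
go(B3+.13*AX,RG)
E
```

```text
time_s: 1.23
eef_pos: [0.4529, -0.177, 0.1547]
eef_rot: [[0.072, 0.997, -0.009], [0.895, -0.061, 0.442], [0.441, -0.039, -0.897]]
wrist_force: [0.4, -0.7, -0.9]
opening: 0.0881
shift [33.8 27.5 27.1] turn [  3.1   3.6 -10.6] t 1.2333
```

```bash
python3 -m crank '[[17,14,13,1.5,1.8,-5.3],[34,28,25,3,3.6,-10.5],[34,28,25,3,3.6,-10.5],[34,28,25,3,3.6,-10.5],[34,28,25,3,3.6,-10.5],[34,28,25,3,3.6,-10.5],[34,28,25,3,3.6,-10.5],[34,28,25,3,3.6,-10.5],[34,28,25,3,3.6,-10.5],[34,28,25,3,3.6,-10.5]]'; python3 - <<'E'
from h import *
from bench import get_image
B3=np.array([.4743,-.072,.0317])
go(B3+.038*AX,RG)
im=get_image("scene");cv2.imwrite("pics/a.png",cv2.resize(im["color"][130:330,200:450,::-1],None,fx=3,fy=3))
E
```

```text
time_s: 2.07
eef_pos: [0.4824, -0.1394, 0.1465]
eef_rot: [[-0.104, 0.993, -0.06], [0.861, 0.12, 0.494], [0.498, -0.001, -0.867]]
wrist_force: [-0.2, 0.7, -0.2]
opening: 0.0879
shift [ 1.6  0.3 95.3] turn [ 0.2  0.1 -0.4] t 2.0667
```

View pics/a.png

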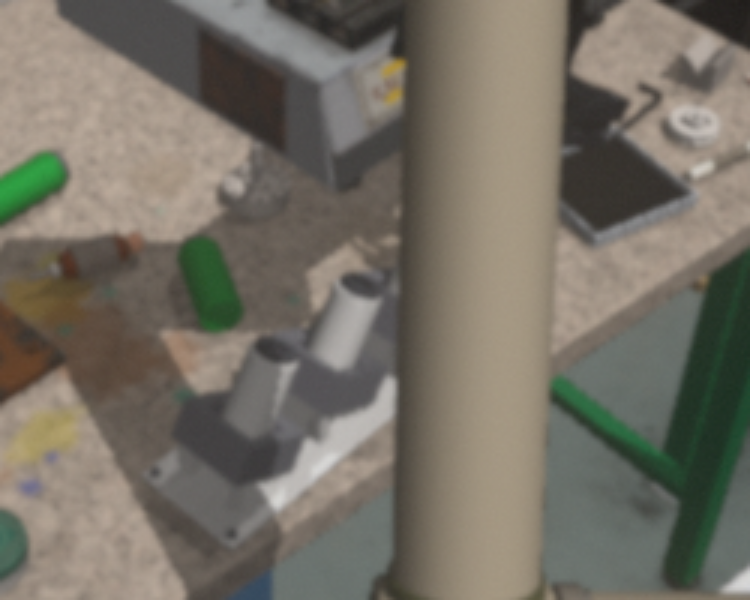

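The arm hides capsule 3 in this view, but capsules 1 and 2 are unmoved. The fingers clear the capsule by ±24 mm, so I'll advance along its axis.

```bash
python3 -m crank '[[1,0,12,0,0,0],[1,0,24,0,0,0],[1,0,36,0,0,0],[1,0,48,0,0,0],[1,0,60,0,0,0],[1,0,72,0,0,0],[1,0,82,0,0,0],[1,0,90,0,0,0],[1,0,95,0,0,0],[1,0,95,0,0,0]]' && python3 -m crank '[[0,0,0,0,0,0],[0,0,0,0,0,0],[0,0,0,0,0,0],[0,0,0,0,0,0],[0,0,0,0,0,0],[0,0,0,0,0,0],[0,0,0,0,0,0],[0,0,0,0,0,0],[0,0,0,0,0,0],[0,0,0,0,0,0]]' 1 20
```

```text
time_s: 2.95
eef_pos: [0.4763, -0.0908, 0.0639]
eef_rot: [[-0.104, 0.993, -0.062], [0.86, 0.121, 0.495], [0.499, -0.002, -0.867]]
wrist_force: [-0.4, 0.6, -0.4]
opening: 0.0883
time_s: 3.78
eef_pos: [0.4766, -0.0912, 0.0644]
eef_rot: [[-0.104, 0.993, -0.061], [0.861, 0.121, 0.495], [0.498, -0.001, -0.867]]
wrist_force: [-0.8, 0.2, -0.1]
opening: 0.0388
```

```bash
python3 -m crank '[[0,0,-6,0,0,0],[0,0,-13,0,0,0],[0,0,-21,0,0,0],[0,0,-29,0,0,0],[0,0,-36,0,0,0],[0,0,-42,0,0,0],[0,0,-45,0,0,0],[0,0,-45,0,0,0],[0,0,-45,0,0,0],[0,0,-45,0,0,0]]'; python3 -c "
from bench import *
for i in range(6):
  print(get_state()['wrist_force'],get_state()['torque']);get_image('top')"
```

```text
time_s: 4.62
eef_pos: [0.4792, -0.1133, 0.1032]
eef_rot: [[-0.104, 0.993, -0.061], [0.86, 0.121, 0.495], [0.499, -0.001, -0.867]]
wrist_force: [-0.5, 0.4, -1.3]
opening: 0.0387
[-0.51537797  0.35154162 -1.28755688] [-0.33133166 -0.14375909 -0.03958761]
[-0.14845949  0.31929113 -1.14265229] [-0.37280137 -0.12594275 -0.01899208]
[-0.60642033 -0.59011358 -1.89280141] [-0.39954877 -0.20046618  0.02247902]
[-0.04421636 -0.49896516 -0.72030356] [-0.34921198 -0.10016432 -0.0032108 ]
[-0.24349032  0.43585092 -0.68083338] [-0.33483083 -0.09917334 -0.05036455]
[ 0.40857056  0.18123607 -1.49547741] [-0.3214545  -0.14930507 -0.01289061]
```

Mean force in z is about −1.2 N against a baseline of about −0.3 N, so capsule 3 is light. I'll return it to its pocket.

```bash
python3 -m crank '[[0,0,6,0,0,0],[0,0,12,0,0,0],[0,0,18,0,0,0],[0,0,24,0,0,0],[0,0,30,0,0,0],[0,0,36,0,0,0],[0,0,40,0,0,0],[0,0,43,0,0,0],[0,0,44,0,0,0],[0,0,44,0,0,0]]'; python3 -m crank '[[0,0,0,0,0,0],[0,0,0,0,0,0],[0,0,0,0,0,0],[0,0,-5,0,0,0],[0,0,-20,0,0,0],[0,0,-40,0,0,0],[0,0,-65,0,0,0],[0,0,-90,0,0,0],[0,0,-100,0,0,0],[0,0,-100,0,0,0]]' -1; python3 - <<'E'
from h import *
B=np.array([.4626,.0226,.0312])
go(B+.12*AX,RG);go(B+.038*AX,RG)
E
```

```text
time_s: 5.75
eef_pos: [0.4767, -0.0916, 0.0652]
eef_rot: [[-0.104, 0.993, -0.061], [0.861, 0.121, 0.495], [0.498, -0.001, -0.867]]
wrist_force: [-0.3, 0.1, -1.7]
opening: 0.039
time_s: 6.58
eef_pos: [0.4836, -0.1428, 0.1541]
eef_rot: [[-0.105, 0.993, -0.057], [0.862, 0.119, 0.492], [0.495, 0.002, -0.869]]
wrist_force: [-0.2, 0.6, -0.2]
opening: 0.0882
shift [83.4 -0.6 69.3] turn [ 0.3  0.3 -0.3] t 6.5833
shift [ 83.8  -1.1 151.3] turn [ 0.3  0.3 -0.3] t 6.5833
```

```bash
python3 -m crank '[[20,0,10,0,0,0],[42,0,25,0,0,0],[64,0,45,0,0,0],[83,0,65,0,0,0],[83,0,80,0,0,0],[83,0,100,0,0,0],[83,0,120,0,0,0],[83,0,136,0,0,0],[83,0,147,0,0,0],[83,0,150,0,0,0]]' && python3 -m crank '[[0,0,0,0,0,0],[0,0,0,0,0,0],[0,0,0,0,0,0],[0,0,0,0,0,0],[0,0,0,0,0,0],[0,0,0,0,0,0],[0,0,0,0,0,0],[0,0,0,0,0,0],[0,0,0,0,0,0],[0,0,0,0,0,0]]' 1 20; python3 -m crank '[[0,0,-6,0,0,0],[0,0,-13,0,0,0],[0,0,-21,0,0,0],[0,0,-29,0,0,0],[0,0,-36,0,0,0],[0,0,-42,0,0,0],[0,0,-45,0,0,0],[0,0,-45,0,0,0],[0,0,-45,0,0,0],[0,0,-45,0,0,0]]'; python3 -c "
from bench import *
for i in range(6):
  print(get_state()['wrist_force'],get_state()['torque']);get_image('top')"
```

```text
time_s: 7.42
eef_pos: [0.4637, 0.0058, 0.0618]
eef_rot: [[-0.103, 0.993, -0.064], [0.86, 0.122, 0.496], [0.5, -0.004, -0.866]]
wrist_force: [-0.3, -0.2, -0.7]
opening: 0.0881
time_s: 8.25
eef_pos: [0.4649, 0.0044, 0.0634]
eef_rot: [[-0.104, 0.993, -0.061], [0.861, 0.121, 0.495], [0.498, -0.001, -0.867]]
wrist_force: [-0.9, -0.2, 1.9]
opening: 0.0391
time_s: 9.08
eef_pos: [0.4675, -0.0177, 0.1021]
eef_rot: [[-0.104, 0.993, -0.061], [0.861, 0.121, 0.495], [0.499, -0.001, -0.867]]
wrist_force: [-0.2, -0.3, -4.3]
opening: 0.0391
[-0.20402388 -0.29252894 -4.25509087] [-0.55808987 -0.18103579  0.01662098]
[ 0.62128577 -0.22442013 -3.68374715] [-0.61590778 -0.16899476 -0.01926941]
[ 0.45632951  0.66136075 -4.62271278] [-0.59395648 -0.16059903 -0.02557913]
[-0.39833306 -0.14050624 -4.08736128] [-0.55423348 -0.13259881  0.0437946 ]
[-0.2311384   0.08769239 -4.33725203] [-0.5588863  -0.11647481  0.00173103]
[-0.41331792 -0.67740537 -4.14924367] [-0.6134101  -0.14777492  0.01240399]
```

Capsule 2 reads about −4.2 N, roughly 0.4 kg, so it is the loaded one. I'll lift it clear, then turn it upright and carry it to the tray.

```bash
python3 -m crank '[[2,0,-10,0,0,0],[7,0,-20,0,0,0],[14,0,-32,0,0,0],[22,0,-45,0,0,0],[31,0,-60,0,0,0],[40,0,-75,0,0,0],[48,0,-90,0,0,0],[55,0,-102,0,0,0],[60,0,-110,0,0,0],[60,0,-110,0,0,0]]' - 30; python3 - <<'E'
from h import *
from bench import get_image
RV=np.c_[RY,RX,[0,0,-1]]
go([.497,-.360,.15],RV)
E
```

```text
time_s: 10.22
eef_pos: [0.4685, -0.0206, 0.2289]
eef_rot: [[-0.106, 0.993, -0.059], [0.861, 0.121, 0.493], [0.497, 0.001, -0.868]]
wrist_force: [0.5, 0.3, -4.9]
opening: 0.0392
shift [-334.5  -12.8 -100.6] turn [  0.2 -29.8  -0.3] t 10.2167
```

```bash
python3 -m crank '[[-10,0,-3,0,-1,0],[-30,-1,-9,0,-3,0],[-58,-2,-18,0,-6,0],[-90,-3,-27,0,-9,0],[-125,-4,-37,0,-12,0],[-160,-5,-48,0,-15,0],[-195,-7,-59,0,-18,0],[-230,-9,-69,0,-21,0],[-263,-10,-79,0,-24,0],[-290,-11,-87,0,-26,0]]'; python3 -m crank '[[-19,-1,-4,0,-2,0],[-33,-2,-7,0,-3,0],[-40,-2,-8,0,-4,0],[-40,-2,-8,0,-4,0],[-40,-2,-8,0,-4,0],[-40,-2,-8,0,-4,0],[-40,-2,-8,0,-4,0],[-40,-2,-8,0,-4,0],[-40,-2,-8,0,-4,0],[-40,-2,-8,0,-4,0]]';python3 - <<'E'
from h import *
from bench import get_image
RV=np.c_[RY,RX,[0,0,-1]]
go([.497,-.360,.046],RV)
im=get_image("top");cv2.imwrite("pics/b.png",cv2.resize(im["color"][190:300,220:440,::-1],None,fx=3.6,fy=3.6))
E
```

```text
time_s: 11.05
eef_pos: [0.4921, -0.3169, 0.1564]
eef_rot: [[-0.12, 0.993, -0.011], [0.991, 0.12, 0.066], [0.067, -0.003, -0.998]]
wrist_force: [0.5, 0.1, -4.3]
opening: 0.0387
time_s: 11.88
eef_pos: [0.4957, -0.3547, 0.1639]
eef_rot: [[-0.121, 0.993, -0.001], [0.993, 0.121, -0.002], [-0.002, -0.001, -1.0]]
wrist_force: [1.3, -0.2, -3.4]
opening: 0.0388
shift [ -5.2   0.7 117.9] turn [-0.   0.1 -0.4] t 11.8833
```

View pics/b.png

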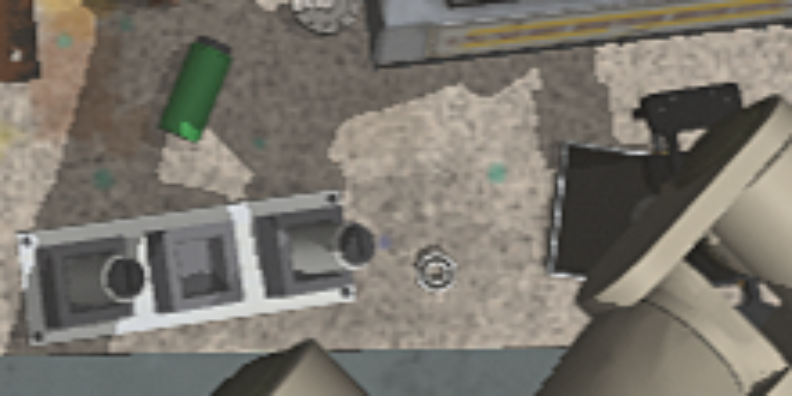

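The middle pocket is now empty and capsules 1 and 3 are still seated. Next I'll lower capsule 2 towards the tray floor.

```bash
python3 -m crank '[[-2,0,10,0,0,0],[-4,0,25,0,0,0],[-5,0,42,0,0,0],[-5,0,60,0,0,0],[-5,0,78,0,0,0],[-5,0,94,0,0,0],[-5,0,105,0,0,0],[-5,0,111,0,0,0],[-5,0,114,0,0,0],[-5,0,114,0,0,0]]'; python3 -m crank '[[0,0,1,0,0,0],[0,0,1,0,0,0],[0,0,2,0,0,0],[0,0,2,0,0,0],[0,0,3,0,0,0],[0,0,3,0,0,0],[0,0,4,0,0,0],[0,0,4,0,0,0],[0,0,4,0,0,0],[0,0,4,0,0,0]]'
```

```text
time_s: 12.77
eef_pos: [0.4962, -0.3602, 0.0496]
eef_rot: [[-0.121, 0.993, -0.001], [0.993, 0.121, -0.002], [-0.002, -0.001, -1.0]]
wrist_force: [-0.1, 0.1, -4.3]
opening: 0.039
time_s: 13.6
eef_pos: [0.4962, -0.3602, 0.0458]
eef_rot: [[-0.121, 0.993, -0.001], [0.993, 0.121, -0.002], [-0.002, -0.001, -1.0]]
wrist_force: [-0.1, 0.5, -4.3]
opening: 0.0387
```

```bash
python3 -m crank '[[0,0,0.5,0,0,0],[0,0,0.5,0,0,0],[0,0,1,0,0,0],[0,0,1,0,0,0],[0,0,1.5,0,0,0],[0,0,1.5,0,0,0],[0,0,2,0,0,0],[0,0,2,0,0,0],[0,0,2,0,0,0],[0,0,2,0,0,0]]'
```

```text
time_s: 14.43
eef_pos: [0.4962, -0.3602, 0.0438]
eef_rot: [[-0.121, 0.993, -0.001], [0.993, 0.121, -0.002], [-0.002, -0.001, -1.0]]
wrist_force: [0.0, 0.8, -3.7]
opening: 0.0389
```

```bash
python3 -m crank '[[0,0,0.5,0,0,0],[0,0,0.5,0,0,0],[0,0,1,0,0,0],[0,0,1,0,0,0],[0,0,1.5,0,0,0],[0,0,1.5,0,0,0],[0,0,2,0,0,0],[0,0,2,0,0,0],[0,0,2,0,0,0],[0,0,2,0,0,0]]'
```

```text
time_s: 15.27
eef_pos: [0.4962, -0.3602, 0.0418]
eef_rot: [[-0.121, 0.993, -0.001], [0.993, 0.121, -0.002], [-0.002, -0.001, -1.0]]
wrist_force: [-1.1, -0.2, -5.1]
opening: 0.0389
```

```bash
python3 -m crank '[[0,0,0.5,0,0,0],[0,0,0.5,0,0,0],[0,0,1,0,0,0],[0,0,1,0,0,0],[0,0,1.5,0,0,0],[0,0,1.5,0,0,0],[0,0,1.5,0,0,0],[0,0,1.5,0,0,0],[0,0,1.5,0,0,0],[0,0,1.5,0,0,0]]'
```

```text
time_s: 16.1
eef_pos: [0.4963, -0.3602, 0.0413]
eef_rot: [[-0.121, 0.993, -0.0], [0.993, 0.121, -0.003], [-0.003, -0.0, -1.0]]
wrist_force: [-2.7, 2.1, 6.5]
opening: 0.039
```

The force rose to +6.5 N, so the capsule is on the tray floor. I'll open the gripper gently and back away.

```bash
python3 -m crank '[[0,0,-0.5,0,0,0],[0,0,-0.5,0,0,0],[0,0,-0.5,0,0,0],[0,0,-0.5,0,0,0],[0,0,-0.5,0,0,0],[0,0,-2,0,0,0],[0,0,-6,0,0,0],[0,0,-14,0,0,0],[0,0,-28,0,0,0],[0,0,-45,0,0,0]]' -1;  python3 -m crank '[[0,0,-20,0,0,0],[0,0,-45,0,0,0],[0,0,-75,0,0,0],[10,0,-105,0,0,0],[35,0,-130,0,0,0],[65,0,-140,0,0,0],[105,0,-140,0,0,0],[145,0,-140,0,0,0],[170,0,-140,0,0,0],[170,0,-140,0,0,0]]';python3 - <<'E'
from h import *
from bench import *
im=get_image("top");a=im["color"][190:300,220:440,::-1]
S=get_image("scene")
cv2.imwrite("pics/c.png",np.vstack([cv2.resize(a,(600,300)),cv2.resize(S["color"][140:290,220:500,::-1],(600,300))]))
P=cloud(S).reshape(-1,3);m=(abs(P[:,0]-.497)<.06)&(abs(P[:,1]+.36)<.06)&(P[:,2]>.07)&(P[:,2]<.11);q=P[m];print(m.sum(),q.mean(0),q.max(0) if len(q) else 0)
print(get_state()["wrist_force"])
E
```

```text
time_s: 16.93
eef_pos: [0.496, -0.3599, 0.0859]
eef_rot: [[-0.121, 0.993, -0.001], [0.993, 0.121, -0.001], [-0.001, -0.002, -1.0]]
wrist_force: [-0.6, -0.7, 0.4]
opening: 0.0881
time_s: 17.77
eef_pos: [0.475, -0.1869, 0.2264]
eef_rot: [[-0.124, 0.992, 0.0], [0.992, 0.124, -0.002], [-0.002, -0.0, -1.0]]
wrist_force: [-0.4, -0.6, 0.2]
opening: 0.0882
192 [ 0.49221853 -0.35280538  0.08712292] [ 0.51191758 -0.33787731  0.09905919]
[-0.12672177 -0.95789223  0.37937746]
```

View pics/c.png

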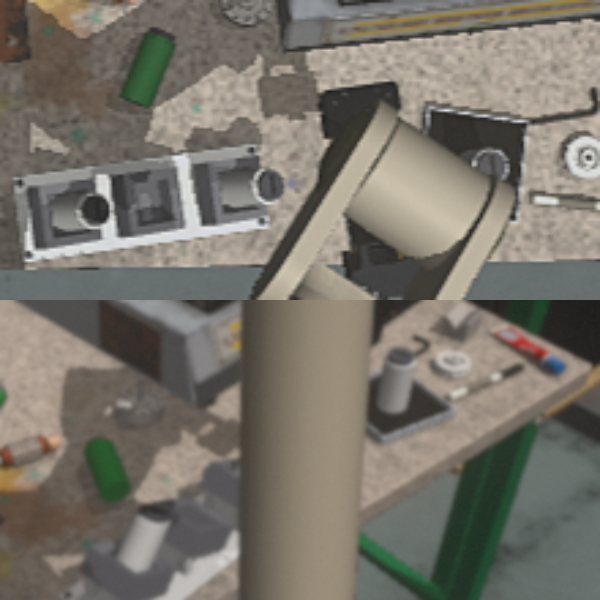

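Capsule 2 stands upright in the tray, with its top at z ≈ 0.099 against an expected 0.095. As a last check I'll compare the seating of capsules 1 and 3 with the first picture.

```bash
python3 - <<'E'
from h import *
from bench import *
I=get_image("top");T=dict(np.load("top0.npz"))
for c in([.456,.072],[.479,-.116]):
  for n,i in(("before",T),("now",I)):
    P=cloud(i).reshape(-1,3);q=P[(np.hypot(P[:,0]-c[0],P[:,1]-c[1])<.025)&(P[:,2]>.09)&(P[:,2]<.2)];print(n,len(q),q.mean(0).round(4),q.max(0).round(4))
E
python3 -c "
from bench import *
print(get_state()['time_s'],get_state()['wrist_force']);print(sign_off())"
```

```text
before 131 [0.4538 0.0789 0.1092] [0.471  0.0944 0.1211]
now 131 [0.454  0.0787 0.109 ] [0.471  0.0946 0.1198]
before 130 [ 0.4776 -0.1082  0.1089] [ 0.4946 -0.0911  0.12  ]
now 132 [ 0.4777 -0.1088  0.1094] [ 0.4946 -0.0912  0.1204]
17.9167 [-0.83174858 -0.43094663 -0.15755149]
the job is handed in; nothing more can be done
None
```

The loaded capsule was capsule 2, from the middle pocket. It now stands upright near the centre of the tray, and the job was handed in at 17.9 s of the 64 s allowed.

- **Weighing:** Lifted clear of its pocket, capsule 3 changed the wrist force by about 1 N, so it is light and went back into its pocket. Capsule 2 read about 4.2 N, roughly 0.4 kg. I did not weigh capsule 1, since finding the loaded one settled which were light.
- **Tray:** The last picture shows capsule 2 standing upright after release. Its measured top was at 0.099 m against an expected 0.095 m; the gap is within camera noise.
- **Rack:** Capsules 1 and 3 are seated within about 1 mm of where they started.
- **Bystanders:** I saw nothing moved. The arm hid the bearing in the last picture; the one before, taken with capsule 2 held above the tray, showed it in place. I did not check the putty tin separately, and the arm never went near it.

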